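# Line up the reagent bottles on the bench shelf by size

## Task

Put the four amber reagent bottles from the bench back on the white shelf, each upright and centred on its own rubber pad, so that with the big bottle already standing there the row runs in order of size, falling from the big bottle to the smallest at the end beside the tip box. They are glass: keep them upright, set them down gently rather than dropping them, and leave the big bottle and the tip box where they stand.

Things in the scene. Friction and masses are not known exactly. Their poses are not given: they have to be found in the camera images.
- bottle_25: Smallest of the four loose amber glass bottles on the bench (25 mL): round body 36 mm across, 74 mm tall including its flat blue ribbed screw cap, 34 mm across and 20 mm high (grip the cap's side), with a paper band round the body; about 65 g. The cap does not turn. Origin: centre of the underside, z up; round, so yaw means nothing.
- bottle_50: Second smallest of the four loose amber glass bottles on the bench (50 mL): round body 46 mm across, 91 mm tall including its flat blue ribbed screw cap, 40 mm across and 23 mm high (grip the cap's side), with a paper band round the body; about 120 g. The cap does not turn. Origin: centre of the underside, z up; round, so yaw means nothing.
- bottle_100: Second largest of the four loose amber glass bottles on the bench (100 mL): round body 56 mm across, 105 mm tall including its flat blue ribbed screw cap, 54 mm across and 25 mm high (grip the cap's side), with a paper band round the body; about 200 g. The cap does not turn. Origin: centre of the underside, z up; round, so yaw means nothing.
- bottle_250: Largest of the four loose amber glass bottles on the bench (250 mL): round body 70 mm across, 143 mm tall including its flat blue ribbed screw cap, 54 mm across and 25 mm high (grip the cap's side), with a paper band round the body; about 420 g. The cap does not turn. Origin: centre of the underside, z up; round, so yaw means nothing.
- bottle_500: The big amber bottle of the same make, 86 mm across, 181 mm tall, blue cap. It already stands on the bare deck (50 mm above the bench) at one end of the white shelf, left or right, in line with the pads, its centre about 115 mm from the nearest pad's. Not to be moved. Origin: centre of the underside, z up.
- tip_box: Open rack of yellow pipette tips in a white box, 122 x 85 mm, 69 mm high over the tips, loose on the shelf deck (50 mm above the bench) at the other end of the row. Not to be moved. Origin: centre of the underside, x along its 122 mm side, which lies across the shelf.
- pad_a: One of four identical round dark rubber pads in a row, about 100 mm apart, on a fixed white steel shelf (660 x 140 mm, deck 50 mm above the bench, thin rail 25 mm above the deck along its far edge and ends). 80 mm across, 3 mm thick, top 53 mm above the bench. Its letter says nothing about its place in the row. Origin: centre of its underside, on the deck.
- pad_b: One of four identical round dark rubber pads in a row, about 100 mm apart, on a fixed white steel shelf (660 x 140 mm, deck 50 mm above the bench, thin rail 25 mm above the deck along its far edge and ends). 80 mm across, 3 mm thick, top 53 mm above the bench. Its letter says nothing about its place in the row. Origin: centre of its underside, on the deck.
- pad_c: One of four identical round dark rubber pads in a row, about 100 mm apart, on a fixed white steel shelf (660 x 140 mm, deck 50 mm above the bench, thin rail 25 mm above the deck along its far edge and ends). 80 mm across, 3 mm thick, top 53 mm above the bench. Its letter says nothing about its place in the row. Origin: centre of its underside, on the deck.
- pad_d: One of four identical round dark rubber pads in a row, about 100 mm apart, on a fixed white steel shelf (660 x 140 mm, deck 50 mm above the bench, thin rail 25 mm above the deck along its far edge and ends). 80 mm across, 3 mm thick, top 53 mm above the bench. Its letter says nothing about its place in the row. Origin: centre of its underside, on the deck.
Mind the look-alikes: they are no part of the job. Leave any pink or yellow look-alike of the bottle_25 alone.

How it is judged:
At the end, for the whole second after the job is handed in: All four stand upright (within 4.5 deg), at rest, each within 12 mm of a pad's centre: the 250 mL nearest the big bottle, then 100, 50, and the 25 mL on the farthest pad; the big bottle and tip box are within 15 mm of their start ((horizontal distance between bottle_250 and pad_a below 0.012 m or horizontal distance between bottle_250 and pad_b below 0.012 m or horizontal distance between bottle_250 and pad_c below 0.012 m or horizontal distance between bottle_250 and pad_d below 0.012 m) and horizontal distance between bottle_250 and bottle_500 between 0.08 and 0.165 m and height (world z) of bottle_250 between 0.048 and 0.058 m and angle between each of bottle_250, bottle_100, bottle_50, bottle_25's own z axis and vertical below 0.08 rad and linear speed of each of bottle_250, bottle_100, bottle_50, bottle_25 below 0.02 m/s and angular speed of each of bottle_250, bottle_100, bottle_50, bottle_25 below 0.2 rad/s and (horizontal distance between bottle_100 and pad_a below 0.012 m or horizontal distance between bottle_100 and pad_b below 0.012 m or horizontal distance between bottle_100 and pad_c below 0.012 m or horizontal distance between bottle_100 and pad_d below 0.012 m) and horizontal distance between bottle_100 and bottle_500 between 0.165 and 0.265 m and height (world z) of bottle_100 between 0.048 and 0.058 m and (horizontal distance between bottle_50 and pad_a below 0.012 m or horizontal distance between bottle_50 and pad_b below 0.012 m or horizontal distance between bottle_50 and pad_c below 0.012 m or horizontal distance between bottle_50 and pad_d below 0.012 m) and horizontal distance between bottle_50 and bottle_500 between 0.265 and 0.365 m and height (world z) of bottle_50 between 0.048 and 0.058 m and (horizontal distance between bottle_25 and pad_a below 0.012 m or horizontal distance between bottle_25 and pad_b below 0.012 m or horizontal distance between bottle_25 and pad_c below 0.012 m or horizontal distance between bottle_25 and pad_d below 0.012 m) and horizontal distance between bottle_25 and bottle_500 between 0.365 and 0.47 m and height (world z) of bottle_25 between 0.048 and 0.058 m and distance of each of bottle_500, tip_box from where it was at the start of the episode below 0.015 m and angle between each of bottle_500, tip_box's own z axis and vertical below 0.1 rad); the robot touches nothing.
It fails at once if a bottle is tipped more than about 30 degrees (angle between any of bottle_250, bottle_100, bottle_50, bottle_25, bottle_500's own z axis and vertical above 0.55 rad).
It fails at once if the big bottle or the tip box is pushed more than 15 mm from its place (distance of any of bottle_500, tip_box from where it was at the start of the episode above 0.015 m).
It fails at once if a bottle is dropped or slammed onto a pad (faster than 0.45 m/s close above it) ((linear speed of bottle_250 above 0.45 m/s and height (world z) of bottle_250 between 0.049 and 0.09 m and (horizontal distance between bottle_250 and pad_a below 0.03 m or horizontal distance between bottle_250 and pad_b below 0.03 m or horizontal distance between bottle_250 and pad_c below 0.03 m or horizontal distance between bottle_250 and pad_d below 0.03 m)) or (linear speed of bottle_100 above 0.45 m/s and height (world z) of bottle_100 between 0.049 and 0.09 m and (horizontal distance between bottle_100 and pad_a below 0.03 m or horizontal distance between bottle_100 and pad_b below 0.03 m or horizontal distance between bottle_100 and pad_c below 0.03 m or horizontal distance between bottle_100 and pad_d below 0.03 m)) or (linear speed of bottle_50 above 0.45 m/s and height (world z) of bottle_50 between 0.049 and 0.09 m and (horizontal distance between bottle_50 and pad_a below 0.03 m or horizontal distance between bottle_50 and pad_b below 0.03 m or horizontal distance between bottle_50 and pad_c below 0.03 m or horizontal distance between bottle_50 and pad_d below 0.03 m)) or (linear speed of bottle_25 above 0.45 m/s and height (world z) of bottle_25 between 0.049 and 0.09 m and (horizontal distance between bottle_25 and pad_a below 0.03 m or horizontal distance between bottle_25 and pad_b below 0.03 m or horizontal distance between bottle_25 and pad_c below 0.03 m or horizontal distance between bottle_25 and pad_d below 0.03 m))).
It also fails if it takes over 122 s, if anything falls off the work surface, if the arm or the gripper's body presses on something with over 40 N, if the wrist force passes 120 N, or if a joint passes its speed limit or range.

## Robot

A 6-joint arm with a two-finger parallel gripper is mounted at the origin on the work surface. World frame = base frame: x ahead of the robot, y to its left, z up, the work surface at z = 0. Lengths are in m, angles in rad, forces in N, time in s.
With the tool pointing down it reaches from about 0.35 to 0.975 m from the base axis. Payload 7.1 kg.
Tool frame: the origin (TCP) lies on the centre line of the jaws, within the pads' length; the fingertips stand 11 mm ahead of it and the grasp point (between the pads) lies 8 mm behind it (bot.tip_reach is the distance from the TCP to the fingertips, in m); z points along the fingers, y is the line along which they close (so a half turn about z gives the same grasp; the last joint's range is limited). The gripper opens to 88 mm and grips with 3 to 60 N. Pads are 20 mm wide; open, the fingers measure 115 mm over their backs; the gripper's body (75 mm by 178 mm) begins 61 mm behind the grasp point.
Start: joints at [-1.183, 0.423, 1.63, -0, 1.089, -0.019], TCP at [0.247, -0.574, 0.234] pointing down, gripper open.
Joint ranges: [-3, 3], [-0.9, 2.11], [0.09, 2.58], [-1.31, 4.45], [0.11, 2.69], [-2.54, 2.54]. Speed limits (rad/s): [2.39, 2.39, 3.01, 3.14, 3.14, 3.14].

## Interface

Orientations are given as a rotation vector (axis times angle).
In Python, from bench import bot, eyes gives the robot as it stands.
- The arm moves only by the shell command python3 -m inch 'ROWS' [OPENING] [FORCE]. ROWS is JSON, a list of rows, each an object with "delta_pos": the shift along the tool's x, y, z in cm, a list of three; "angular": the turn, a rotation vector about the tool's x, y, z in degrees, a list of three. In form: [{"delta_pos": [x, y, z], "angular": [ax, ay, az]}, ...]. A call has 1 to 12 rows; each row is the pose to reach, as a shift and turn from the pose commanded when the call began, along the tool's axes at that moment; what a row does not reach only later rows make up. A row lasts 1/8 s, in which the tool goes at most 62.5 mm and 10.7 degrees, less where a joint would pass 70% of its speed; a pose out of reach is approached as far as the arm can. A call with a gripper value outside its range is refused whole. OPENING is the finger opening in cm, from 0 to 8.78, set as the call begins (- or left out, the last holds). The fingers move at their own pace and stop on an object; FORCE is the grip in N (left out, the last holds). Time passes only in rows, so rows that repeat a pose let the fingers close. It gives the time, the measured TCP pose, the force, the opening and the grip force at its end, in the units of the state.
- bot.observe(): the state, without advancing time (a new reading comes with each control period).
- eyes.grab_frame(name): name is "side" or "top" or "wrist"; returns the picture (384x512x3 uint8, red, green, blue); there is no depth.
- eyes.camera_params(name): a dict with "vertical_fov" (degrees; the focal length in pixels is half the picture's height over the tangent of half this angle, whatever the lens; pixels are square), "cx", "cy" (the principal point, pixels), "extrinsics" (4x4, takes a point from camera to world coordinates). Camera axes: x right, y up, looking along -z (the intrinsics and any distortion apply to the point x, -y, -z); pixel columns grow to the right and rows downward; lengths in m; the calibration is good to about 2 mm. The wrist camera is an equidistant fisheye: a pixel r from the principal point sees the ray r / f radians off the axis. A picture is of the moment at which its call begins: read the wrist's pose just before it. camera_params takes no time and is no camera call; for the wrist camera it gives the pose at the moment of the call.
- bot.sign_off(): hands the job in; it is judged then, once.
The state is a dict: "time": time; "q": joint angles; "qvel": joint speeds; "joint_torque": joint torques, N m; "tcp_pos": TCP position; "tool_rot": TCP orientation; "force": force on the tool from outside, world axes, zero at the start; "moment": the same for the moment, N m; "opening": finger opening in m; "grip_force": force on a finger pad.
Only numpy, scipy, OpenCV 4.12 (cv2) and the standard library are available. Lean on these libraries where they do the work, as an engineer would, in place of code of your own. Each camera call takes 0.05 s, during which the arm holds its last target. There are 200 camera calls.

## Working session

There is one attempt and no reset: what is moved stays moved. The work goes in short steps, Python scripts to look and compute and a shell command to move; the robot and the scene stay as the last step left them, time stands still between calls to the robot, and variables do not carry over. Pictures are saved under pics/ and viewed, at most 14 in all, crops included, and the job is handed in when it is done.

```bash
ls; mkdir -p pics; python3 - <<'E'
from bench import bot, eyes
import cv2,numpy as np
for n in("top","side","wrist"):
    im=eyes.grab_frame(n); cv2.imwrite(f"pics/{n}0.png",im[:,:,::-1])
    p=eyes.camera_params(n); print(n,p["vertical_fov"],p["cx"],p["cy"],{k:v for k,v in p.items() if k not in("vertical_fov","cx","cy","extrinsics")});print(np.round(p["extrinsics"],4))
print(bot.observe(),bot.tip_reach)
E
```

```text
pics
top 46.42789221309824 254.95801909032656 191.31558636553387 {}
[[-0.027   0.9813 -0.1906  0.3397]
 [-0.9996 -0.0253  0.0112  0.0131]
 [ 0.0062  0.1908  0.9816  1.0543]
 [ 0.      0.      0.      1.    ]]
side 51.6202334667201 252.17125075094825 191.54506225480353 {}
[[-0.8645  0.3194 -0.388   0.1776]
 [-0.5025 -0.5648  0.6546  0.5913]
 [-0.0101  0.7609  0.6487  0.6408]
 [ 0.      0.      0.      1.    ]]
wrist 65.70646984690485 259.23680363095633 190.2248437850515 {}
[[ 0.3958  0.8851  0.245   0.3136]
 [-0.9183  0.382   0.1036 -0.545 ]
 [-0.0019 -0.266   0.964   0.3847]
 [ 0.      0.      0.      1.    ]]
{'time': 0.15, 'q': array([-1.18295671e+00,  4.23742088e-01,  1.63048973e+00, -1.64115402e-06,
        1.08857524e+00, -1.90276433e-02]), 'qvel': array([ 0.00012995, -0.0020909 , -0.00445494,  0.00054351, -0.00143485,
        0.00051914]), 'joint_torque': array([ 1.53589153e-03, -5.44981813e+01, -2.73918843e+01,  6.44791662e-02,
        2.03781546e-02, -7.71706300e-05]), 'tcp_pos': array([ 0.24718665, -0.57359651,  0.23304202]), 'tool_rot': array([-3.07563957e+00, -6.34466485e-01,  3.51888323e-04]), 'force': array([0.33074629, 0.24556146, 0.45485018]), 'moment': array([ 0.04958366, -0.02223156,  0.05651046]), 'grip_force': 0.0, 'opening': 0.08806493074056305} 0.011
```

View pics/top0.png

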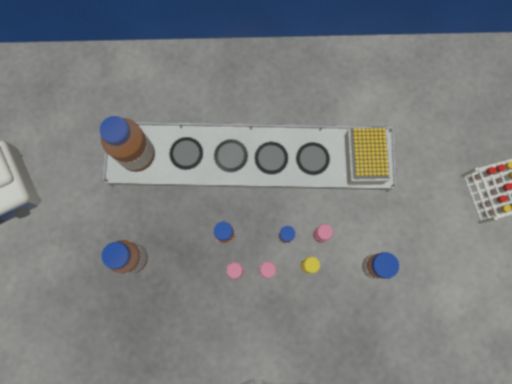

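View pics/side0.png

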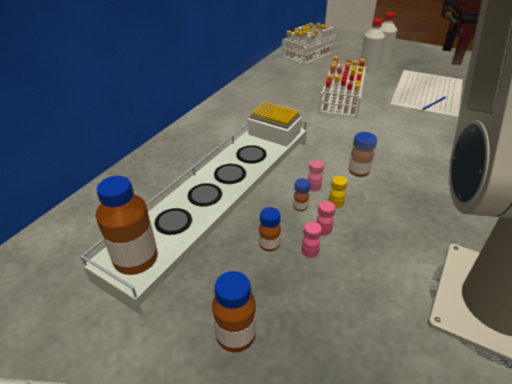

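Top view candidates for the blue-capped bottles:
- 500 mL at (115,130), on the shelf
- 250 mL at (117,256)
- 50 mL at (223,231)
- 25 mL at (287,234)
- 100 mL at (384,265)

The look-alikes are pink at (323,233), (234,271) and (268,270), and yellow at (312,265). The pads are at (186,153), (231,155), (271,157) and (313,158). The side view agrees with this.

```bash
cat > h.py <<'E'
from bench import bot, eyes
import cv2,numpy as np
from scipy.spatial.transform import Rotation as R
def ray(p,u,v,fish=False):
    f=192/np.tan(np.radians(p["vertical_fov"]/2)); x,y=u-p["cx"],v-p["cy"]
    if fish:
        r=np.hypot(x,y); t=r/f; d=np.array([x/r*np.sin(t),-y/r*np.sin(t),-np.cos(t)])
    else: d=np.array([x/f,-y/f,-1])
    E=np.array(p["extrinsics"]); return E[:3,3],E[:3,:3]@d
def on(p,u,v,z,fish=False):
    o,d=ray(p,u,v,fish); return (o+d*(z-o[2])/d[2])[:2]
def blobs(im,kind,amin=30):
    h=cv2.cvtColor(im,cv2.COLOR_RGB2HSV)
    lo,hi={"blue":((108,140,90),(125,255,255)),"dark":((0,0,0),(180,80,135))}[kind]
    m=cv2.inRange(h,lo,hi)
    c,_=cv2.findContours(m,cv2.RETR_EXTERNAL,cv2.CHAIN_APPROX_NONE)
    return [k for k in c if cv2.contourArea(k)>amin],h
def move(goal,yaw=None,tag=""):
    "tool-axis shift (cm) from present pose to world goal"
    s=bot.observe(); M=R.from_rotvec(s["tool_rot"]).as_matrix()
    print(tag,np.round(M.T@(np.array(goal)-s["tcp_pos"])*100,2))
E
python3 - <<'E'
from h import *
for n in("top","side"):
    im=cv2.imread(f"pics/{n}0.png")[:,:,::-1].copy(); p=eyes.camera_params(n)
    B,h=blobs(im,"blue"); print(n)
    for k in B:
        x,y,w,hh=cv2.boundingRect(k); M=cv2.moments(k);u,v=M["m10"]/M["m00"],M["m01"]/M["m00"]
        print(" blue",cv2.contourArea(k),round(u,1),round(v,1),(x,y,w,hh),[np.round(on(p,u,v,z),4).tolist() for z in(.074,.091,.105,.143)])
    # pads: dark/grey inside white deck
    pts={"top":[(186,153),(231,155),(271,157),(313,158)],"side":[(173,221),(205,194),(230,173),(251,154)]}[n]
    print([h[y,x].tolist() for x,y in pts],[h[y,x+ (22 if n=='top' else 26)].tolist() for x,y in pts])
    deck=cv2.inRange(cv2.cvtColor(im,cv2.COLOR_RGB2GRAY),150,255)
    c,_=cv2.findContours(cv2.bitwise_not(deck),cv2.RETR_LIST,cv2.CHAIN_APPROX_NONE)
    for k in c:
        x,y,w,hh=cv2.boundingRect(k)
        if 15<w<50 and 12<hh<50:
            M=cv2.moments(k);(u,v),ax,a=cv2.fitEllipse(k)
            print(" hole",(x,y,w,hh),round(u,1),round(v,1),np.round(ax,1),np.round(on(p,u,v,.053),4))
a=cv2.imread("pics/top0.png")[110:290,90:410]; cv2.imwrite("pics/crop.png",cv2.resize(a,None,fx=2.5,fy=2.5,interpolation=cv2.INTER_CUBIC))
E
```

```text
top
 blue 453.0 385.3 264.9 (373, 253, 25, 25) [[0.3604, -0.2757], [0.3601, -0.2707], [0.3598, -0.2666], [0.359, -0.2554]]
 blue 458.0 114.4 254.5 (102, 242, 26, 26) [[0.3984, 0.3103], [0.3974, 0.3052], [0.3965, 0.3009], [0.3942, 0.2894]]
 blue 133.0 287.0 233.3 (281, 227, 13, 14) [[0.4344, -0.0657], [0.4328, -0.0643], [0.4314, -0.0632], [0.4278, -0.0601]]
 blue 207.0 222.9 230.6 (215, 222, 17, 18) [[0.4441, 0.0747], [0.4423, 0.0736], [0.4408, 0.0727], [0.4368, 0.0703]]
 blue 127.5 108.2 123.4 (101, 117, 18, 16) [[0.6973, 0.3341], [0.6911, 0.3285], [0.686, 0.324], [0.6721, 0.3115]]
 blue 17838.0 242.3 17.6 (0, 0, 512, 42) [[0.9575, 0.021], [0.9468, 0.0209], [0.938, 0.0208], [0.914, 0.0205]]
[[68, 9, 119], [68, 8, 127], [68, 8, 121], [60, 6, 120]] [[66, 7, 180], [78, 7, 173], [72, 7, 183], [72, 7, 184]]
 hole (304, 256, 17, 18) 312.0 264.4 [16.4 17.3] [ 0.3663 -0.1199]
 hole (481, 253, 19, 27) 489.3 265.8 [17.7 23.7] [ 0.3528 -0.5126]
 hole (443, 210, 19, 23) 453.2 221.5 [15.4 19.7] [ 0.4532 -0.4433]
 hole (482, 163, 30, 14) 496.2 169.3 [ 7.7 33.4] [ 0.5713 -0.5565]
 hole (295, 142, 3
[... 1118 characters left out ...]
, [1.059, -0.198], [1.0365, -0.1779], [0.9756, -0.1233]]
[[48, 13, 95], [45, 16, 95], [53, 11, 93], [54, 13, 95]] [[36, 27, 202], [37, 28, 202], [37, 29, 200], [37, 28, 200]]
 hole (154, 208, 39, 27) 172.8 221.0 [26.  38.1] [0.6266 0.1632]
 hole (187, 183, 36, 24) 204.5 194.4 [22.9 34.9] [0.6183 0.0602]
 hole (214, 163, 33, 22) 229.7 173.5 [20.4 32.4] [ 0.6102 -0.0331]
 hole (236, 145, 31, 19) 251.0 154.0 [18.1 30.4] [ 0.6066 -0.1288]
 hole (394, 137, 26, 15) 405.3 144.8 [12.8 23.5] [ 0.274  -0.3639]
 hole (321, 79, 33, 37) 339.3 98.7 [27.6 35. ] [ 0.5168 -0.5234]
 hole (348, 65, 19, 34) 358.0 82.1 [13.2 33.2] [ 0.5043 -0.6652]
 hole (365, 22, 33, 18) 380.9 30.8 [13.3 33. ] [ 0.5827 -1.1973]
```

View pics/crop.png

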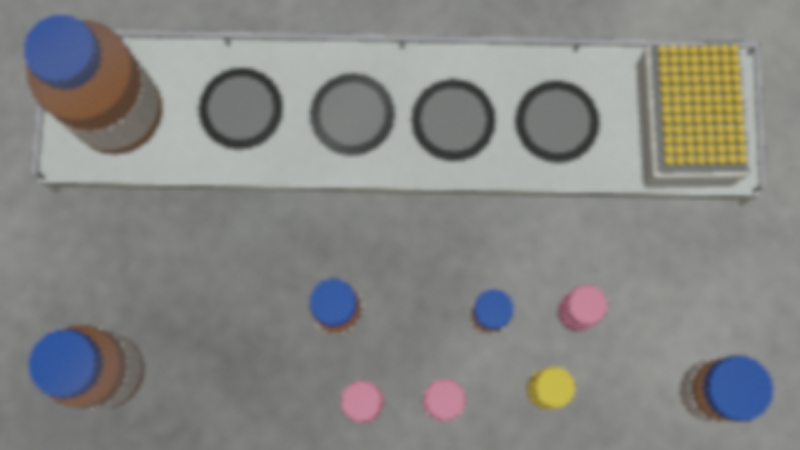

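The crop confirms the choice: only the bottles with blue caps on amber bodies are wanted, and the pink and yellow ones stay. Next I move up to the middle with the tool's y axis turned along world x.

```bash
python3 -m inch '[{"delta_pos":[3.1,-3,-0.6],"angular":[0,0,-5.6]},{"delta_pos":[6.2,-6,-1.2],"angular":[0,0,-11.1]},{"delta_pos":[9.3,-8.9,-1.8],"angular":[0,0,-16.7]},{"delta_pos":[12.4,-11.8,-2.4],"angular":[0,0,-22.2]},{"delta_pos":[15.5,-14.8,-3],"angular":[0,0,-27.8]},{"delta_pos":[18.7,-17.8,-3.5],"angular":[0,0,-33.3]},{"delta_pos":[21.8,-20.7,-4],"angular":[0,0,-38.9]},{"delta_pos":[24.9,-23.7,-4.5],"angular":[0,0,-44.5]},{"delta_pos":[28,-26.6,-5],"angular":[0,0,-50]},{"delta_pos":[31.2,-29.6,-5.6],"angular":[0,0,-55.6]},{"delta_pos":[34.3,-32.6,-6.2],"angular":[0,0,-61.2]},{"delta_pos":[37.4,-35.5,-6.7],"angular":[0,0,-66.7]}]' 8.5 25
python3 - <<'E'
from h import *
s=bot.observe(); print(R.from_rotvec(s["tool_rot"]).as_matrix().round(3))
p=eyes.camera_params("wrist");im=eyes.grab_frame("wrist");cv2.imwrite("pics/w1.png",im[:,:,::-1]);print(np.round(p["extrinsics"],3))
E
```

```text
time: 1.65
tcp_pos: [0.4506, -0.0985, 0.3008]
tool_rot: [2.218, 2.225, 0.0]
force: [0.7, -0.1, 0.2]
opening: 0.0851
grip_force: 0.0
[[-0.003  1.     0.   ]
 [ 1.     0.003  0.   ]
 [ 0.     0.    -1.   ]]
[[ 1.    -0.003 -0.001  0.45 ]
 [ 0.004  0.964  0.266 -0.026]
 [ 0.    -0.266  0.964  0.452]
 [ 0.     0.     0.     1.   ]]
```

View pics/w1.png

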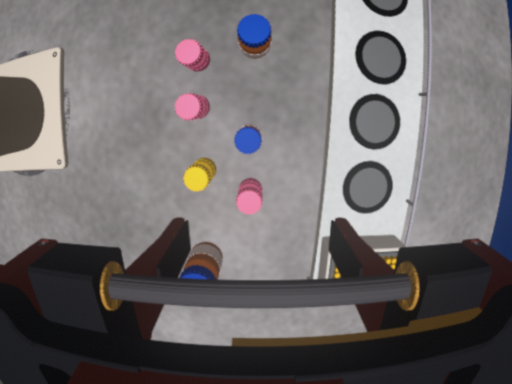

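The wrist view shows the 25 mL cap at (248,140), the 50 mL at (254,30) and pads at (368,187), (375,121), (381,57). I use it to check the first fixes.

```bash
cat >> h.py <<'E'
def wrist(name=None):
    p=eyes.camera_params("wrist"); im=eyes.grab_frame("wrist").copy()
    if name: cv2.imwrite(name,im[:,:,::-1])
    for k in blobs(im,"blue",80)[0]:
        (u,v),r=cv2.minEnclosingCircle(k)
        if r<60: print("cap",round(u),round(v),round(r,1),{z:np.round(on(p,u,v,z,1),4).tolist() for z in(.074,.091,.105,.143)})
    g=cv2.inRange(cv2.cvtColor(im,cv2.COLOR_RGB2GRAY),0,140)
    for k in cv2.findContours(g,cv2.RETR_LIST,cv2.CHAIN_APPROX_NONE)[0]:
        x,y,w,h=cv2.boundingRect(k)
        if 30<w<90 and .75<w/h<1.33 and y>1 and cv2.contourArea(k)>.7*w*h:
            (u,v),ax,a=cv2.fitEllipse(k); print("pad?",round(u),round(v),np.round(ax),np.round(on(p,u,v,.053,1),4))
E
python3 -c "
from h import *
wrist()"
```

```text
cap 502 184 45.3 {0.074: [0.868, -0.1134], 0.091: [0.8493, -0.1093], 0.105: [0.8339, -0.106], 0.143: [0.7921, -0.0969]}
cap 246 142 12.9 {0.074: [0.4352, -0.0637], 0.091: [0.4359, -0.0619], 0.105: [0.4365, -0.0604], 0.143: [0.4381, -0.0563]}
cap 253 33 16.4 {0.074: [0.4426, 0.0791], 0.091: [0.443, 0.0745], 0.105: [0.4433, 0.0708], 0.143: [0.4441, 0.0605]}
pad? 365 189 [48. 53.] [ 0.6073 -0.13  ]
pad? 373 124 [50. 55.] [ 0.6111 -0.035 ]
pad? 379 60 [48. 55.] [0.6188 0.0576]
```

```bash
python3 -m inch '[{"delta_pos":[4,-0.5,0]},{"delta_pos":[9,-1,0]},{"delta_pos":[14,-2,0]},{"delta_pos":[19,-3,0]},{"delta_pos":[24,-4,0]},{"delta_pos":[27,-4.5,0]},{"delta_pos":[29,-5,0]},{"delta_pos":[29,-5,0]},{"delta_pos":[29,-5,0]}]' || python3 -m inch '[{"delta_pos":[4,-0.5,0],"angular":[0,0,0]},{"delta_pos":[9,-1,0],"angular":[0,0,0]},{"delta_pos":[14,-2,0],"angular":[0,0,0]},{"delta_pos":[19,-3,0],"angular":[0,0,0]},{"delta_pos":[24,-4,0],"angular":[0,0,0]},{"delta_pos":[27,-4.5,0],"angular":[0,0,0]},{"delta_pos":[29,-5,0],"angular":[0,0,0]},{"delta_pos":[29,-5,0],"angular":[0,0,0]}]'
python3 -c "
from h import *
wrist('pics/w2.png')"
```

```text
time: 2.75
tcp_pos: [0.4, 0.1903, 0.3004]
tool_rot: [-2.22, -2.223, 0.001]
force: [-0.2, -0.3, -0.4]
opening: 0.0852
grip_force: 0.0
cap 280 320 10.1 {0.074: [0.4343, -0.0583], 0.091: [0.4328, -0.0439], 0.105: [0.4315, -0.032], 0.143: [0.428, 0.0004]}
cap 290 249 14.5 {0.074: [0.4439, 0.0717], 0.091: [0.4419, 0.0803], 0.105: [0.4402, 0.0874], 0.143: [0.4358, 0.1067]}
cap 510 242 17.5 {0.074: [0.8801, 0.0559], 0.091: [0.8584, 0.0652], 0.105: [0.8406, 0.0729], 0.143: [0.7923, 0.0938]}
cap 496 116 28.0 {0.074: [0.7776, 0.2833], 0.091: [0.7606, 0.2824], 0.105: [0.7466, 0.2816], 0.143: [0.7086, 0.2796]}
cap 253 83 25.9 {0.074: [0.392, 0.298], 0.091: [0.3923, 0.2964], 0.105: [0.3926, 0.2951], 0.143: [0.3933, 0.2916]}
pad? 409 184 [42. 50.] [0.6266 0.1627]validation failed for argument at $[0]...
```

```bash
python3 -m inch '[{"delta_pos":[3,-0.3,0],"angular":[0,0,0]},{"delta_pos":[7,-0.7,1],"angular":[0,0,0]},{"delta_pos":[10,-0.7,3],"angular":[0,0,0]},{"delta_pos":[10,-0.7,6],"angular":[0,0,0]},{"delta_pos":[10,-0.7,9],"angular":[0,0,0]},{"delta_pos":[10,-0.7,12],"angular":[0,0,0]},{"delta_pos":[10,-0.7,14],"angular":[0,0,0]},{"delta_pos":[10,-0.7,15.5],"angular":[0,0,0]},{"delta_pos":[10,-0.7,16.6],"angular":[0,0,0]},{"delta_pos":[10,-0.7,17.2],"angular":[0,0,0]},{"delta_pos":[10,-0.7,17.4],"angular":[0,0,0]},{"delta_pos":[10,-0.7,17.4],"angular":[0,0,0]}]'
python3 -m inch '[{"delta_pos":[0,0,0],"angular":[0,0,0]},{"delta_pos":[0,0,0],"angular":[0,0,0]},{"delta_pos":[0,0,0],"angular":[0,0,0]},{"delta_pos":[0,0,0],"angular":[0,0,0]},{"delta_pos":[0,0,0],"angular":[0,0,0]},{"delta_pos":[0,0,0],"angular":[0,0,0]},{"delta_pos":[0,0,0],"angular":[0,0,0]},{"delta_pos":[0,0,0],"angular":[0,0,0]}]' 3.5 30
```

```text
time: 4.3
tcp_pos: [0.3935, 0.2902, 0.127]
tool_rot: [2.221, 2.222, 0.001]
force: [-0.2, 0.3, -0.6]
opening: 0.0853
grip_force: 0.0
time: 5.3
tcp_pos: [0.3934, 0.2901, 0.1268]
tool_rot: [2.221, 2.222, 0.0]
force: [0.7, -0.4, 2.5]
opening: 0.0535
grip_force: 30.0
```

Gripped (53.5 mm, 30 N). I lift it and carry it to just above pad 1 at (0.627, 0.162).

```bash
python3 -m inch '[{"delta_pos":[0,0,-1],"angular":[0,0,0]},{"delta_pos":[0,0,-3],"angular":[0,0,0]},{"delta_pos":[0,0,-5],"angular":[0,0,0]},{"delta_pos":[0,0,-7.5],"angular":[0,0,0]},{"delta_pos":[-1,1.5,-9.5],"angular":[0,0,0]},{"delta_pos":[-3,4.5,-10.5],"angular":[0,0,0]},{"delta_pos":[-5,8,-11],"angular":[0,0,0]},{"delta_pos":[-7,12,-11],"angular":[0,0,0]},{"delta_pos":[-9,16,-11],"angular":[0,0,0]},{"delta_pos":[-11,19.5,-11],"angular":[0,0,0]},{"delta_pos":[-12.3,22,-11],"angular":[0,0,0]},{"delta_pos":[-12.8,23.3,-11],"angular":[0,0,0]}]'
python3 -m inch '[{"delta_pos":[0,0,0],"angular":[0,0,0]},{"delta_pos":[0,0,1],"angular":[0,0,0]},{"delta_pos":[0,0,2],"angular":[0,0,0]},{"delta_pos":[0,0,3],"angular":[0,0,0]},{"delta_pos":[0,0,3.8],"angular":[0,0,0]},{"delta_pos":[0,0,4.4],"angular":[0,0,0]},{"delta_pos":[0,0,4.8],"angular":[0,0,0]},{"delta_pos":[0,0,5.1],"angular":[0,0,0]},{"delta_pos":[0,0,5.1],"angular":[0,0,0]}]'
python3 - <<'E'
from h import *
a=[]
for n in("top","side"):
    im=eyes.grab_frame(n)
    a.append(cv2.resize(im[100:250,80:230] if n=="top" else im[100:300,80:280],(400,400),interpolation=cv2.INTER_CUBIC))
cv2.imwrite("pics/p1.png",np.hstack(a)[:,:,::-1]); print(bot.observe()["tcp_pos"])
E
```

```text
time: 6.8
tcp_pos: [0.6267, 0.1611, 0.2362]
tool_rot: [-2.222, -2.22, 0.002]
force: [-1.0, -0.0, -4.0]
opening: 0.0537
grip_force: 30.0
time: 7.92
tcp_pos: [0.6263, 0.162, 0.1856]
tool_rot: [-2.221, -2.221, 0.0]
force: [-0.5, -0.2, -4.2]
opening: 0.0531
grip_force: 30.0
[0.62644082 0.16208965 0.18588513]
```

View pics/p1.png

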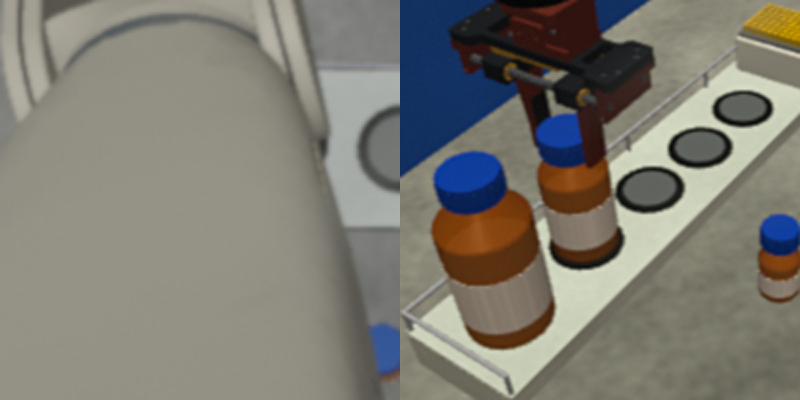

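The side view shows the 250 mL upright and centred over pad 1, about 6 mm above it. I lower it slowly until the force shows contact.

```bash
python3 -m inch '[{"delta_pos":[0,0,0.2],"angular":[0,0,0]},{"delta_pos":[0,0,0.35],"angular":[0,0,0]},{"delta_pos":[0,0,0.5],"angular":[0,0,0]},{"delta_pos":[0,0,0.6],"angular":[0,0,0]},{"delta_pos":[0,0,0.6],"angular":[0,0,0]}]'
```

```text
time: 8.65
tcp_pos: [0.6263, 0.1621, 0.1799]
tool_rot: [2.221, 2.222, 0.0]
force: [-0.8, -0.1, -2.4]
opening: 0.053
grip_force: 30.0
```

```bash
python3 -m inch '[{"delta_pos":[0,0,0.05],"angular":[0,0,0]},{"delta_pos":[0,0,0.05],"angular":[0,0,0]},{"delta_pos":[0,0,0.05],"angular":[0,0,0]},{"delta_pos":[0,0,0.05],"angular":[0,0,0]},{"delta_pos":[0,0,0.05],"angular":[0,0,0]},{"delta_pos":[0,0,0.05],"angular":[0,0,0]},{"delta_pos":[0,0,-1.5],"angular":[0,0,0]},{"delta_pos":[0,0,-4],"angular":[0,0,0]},{"delta_pos":[0,0,-8],"angular":[0,0,0]},{"delta_pos":[0,0,-11],"angular":[0,0,0]},{"delta_pos":[-1,-3,-12],"angular":[0,0,0]},{"delta_pos":[-3,-7,-12],"angular":[0,0,0]}]' 8.3
python3 - <<'E'
from h import *
move((.36,-.36,.30),tag="to look at 100")
E
```

```text
time: 10.15
tcp_pos: [0.5567, 0.1323, 0.302]
tool_rot: [2.219, 2.221, 0.005]
force: [-0.2, -0.5, 0.5]
opening: 0.0831
grip_force: 0.0
to look at 100 [-49.21 -19.71   0.08]
```

```bash
python3 -m inch '[{"delta_pos":[-4,-1,0],"angular":[0,0,0]},{"delta_pos":[-9,-3,0],"angular":[0,0,0]},{"delta_pos":[-14,-5,0],"angular":[0,0,0]},{"delta_pos":[-19,-7.5,0],"angular":[0,0,0]},{"delta_pos":[-24,-10,0],"angular":[0,0,0]},{"delta_pos":[-29,-12,0],"angular":[0,0,0]},{"delta_pos":[-34,-14.5,0],"angular":[0,0,0]},{"delta_pos":[-39,-17,0],"angular":[0,0,0]},{"delta_pos":[-43,-18.7,0],"angular":[0,0,0]},{"delta_pos":[-46,-19.5,0],"angular":[0,0,0]},{"delta_pos":[-47,-19.7,0],"angular":[0,0,0]},{"delta_pos":[-47,-19.7,0],"angular":[0,0,0]}]'
python3 - <<'E'
from h import *
wrist()
im=eyes.grab_frame("top");p=eyes.camera_params("top")
for k in blobs(im,"blue")[0]:
    (u,v),r=cv2.minEnclosingCircle(k)
    if r<30: print("top",round(u),round(v),np.round(on(p,u,v,.196),4),np.round(on(p,u,v,.105),4))
E
```

```text
time: 11.65
tcp_pos: [0.3595, -0.338, 0.3001]
tool_rot: [2.222, 2.22, 0.0]
force: [-1.5, 0.5, 0.3]
opening: 0.0833
grip_force: 0.0
cap 260 112 22.8 {0.074: [0.3598, -0.2671], 0.091: [0.3598, -0.267], 0.105: [0.3597, -0.2669], 0.143: [0.3596, -0.2667]}
pad? 259 112 [47. 47.] [ 0.3595 -0.2674]
pad? 426 32 [40. 52.] [ 0.6068 -0.1323]
top 386 264 [ 0.3586 -0.2403] [ 0.3606 -0.2672]
top 287 233 [ 0.4227 -0.0559] [ 0.4315 -0.0632]
top 223 231 [0.4313 0.0674] [0.441  0.0731]
top 175 136 [0.6239 0.1599] [0.6541 0.1754]
top 110 125 [0.6494 0.2905] [0.6822 0.3199]
```

100 mL is at (0.360, -0.267), and the 250 mL stands on pad 1 at about (0.624, 0.160). Next is the 100 mL grasp.

```bash
python3 -m inch '[{"delta_pos":[3,0,0],"angular":[0,0,0]},{"delta_pos":[6,0,1],"angular":[0,0,0]},{"delta_pos":[7.1,0,4],"angular":[0,0,0]},{"delta_pos":[7.1,0,8],"angular":[0,0,0]},{"delta_pos":[7.1,0,12],"angular":[0,0,0]},{"delta_pos":[7.1,0,15],"angular":[0,0,0]},{"delta_pos":[7.1,0,17.5],"angular":[0,0,0]},{"delta_pos":[7.1,0,19.3],"angular":[0,0,0]},{"delta_pos":[7.1,0,20.5],"angular":[0,0,0]},{"delta_pos":[7.1,0,21],"angular":[0,0,0]},{"delta_pos":[7.1,0,21.1],"angular":[0,0,0]},{"delta_pos":[7.1,0,21.1],"angular":[0,0,0]}]'
python3 -m inch '[{"delta_pos":[0,0,0],"angular":[0,0,0]},{"delta_pos":[0,0,0],"angular":[0,0,0]},{"delta_pos":[0,0,0],"angular":[0,0,0]},{"delta_pos":[0,0,0],"angular":[0,0,0]},{"delta_pos":[0,0,0],"angular":[0,0,0]},{"delta_pos":[0,0,0],"angular":[0,0,0]},{"delta_pos":[0,0,0],"angular":[0,0,0]},{"delta_pos":[0,0,0],"angular":[0,0,0]}]' 3.5 25
python3 -c "
from h import *
move((.619,.058,.30))"
```

```text
time: 13.25
tcp_pos: [0.3597, -0.2671, 0.0891]
tool_rot: [2.221, 2.221, 0.0]
force: [0.4, -0.8, 1.3]
opening: 0.0826
grip_force: 0.0
time: 14.25
tcp_pos: [0.3595, -0.2671, 0.0888]
tool_rot: [2.221, 2.221, 0.0]
force: [1.0, -0.6, 3.5]
opening: 0.0528
grip_force: 25.0
 [ 32.5   25.96 -21.12]
```

```bash
python3 -m inch '[{"delta_pos":[0,0,-1],"angular":[0,0,0]},{"delta_pos":[0,0,-3.5],"angular":[0,0,0]},{"delta_pos":[0,0,-7],"angular":[0,0,0]},{"delta_pos":[0,0,-10.5],"angular":[0,0,0]},{"delta_pos":[2,1.5,-13],"angular":[0,0,0]},{"delta_pos":[5,4,-13.5],"angular":[0,0,0]},{"delta_pos":[9,7,-13.5],"angular":[0,0,0]},{"delta_pos":[13,10.4,-13.5],"angular":[0,0,0]},{"delta_pos":[17,13.6,-13.5],"angular":[0,0,0]},{"delta_pos":[21,16.8,-13.5],"angular":[0,0,0]},{"delta_pos":[25,20,-13.5],"angular":[0,0,0]},{"delta_pos":[28,22.4,-13.5],"angular":[0,0,0]}]'
python3 -m inch '[{"delta_pos":[2.5,2,0],"angular":[0,0,0]},{"delta_pos":[4,3.2,0],"angular":[0,0,0]},{"delta_pos":[4.5,3.6,0.5],"angular":[0,0,0]},{"delta_pos":[4.5,3.6,2],"angular":[0,0,0]},{"delta_pos":[4.5,3.6,3.5],"angular":[0,0,0]},{"delta_pos":[4.5,3.6,5],"angular":[0,0,0]},{"delta_pos":[4.5,3.6,6],"angular":[0,0,0]},{"delta_pos":[4.5,3.6,6.8],"angular":[0,0,0]},{"delta_pos":[4.5,3.6,7.4],"angular":[0,0,0]},{"delta_pos":[4.5,3.6,7.7],"angular":[0,0,0]},{"delta_pos":[4.5,3.6,7.7],"angular":[0,0,0]}]'
python3 - <<'E'
from h import *
im=eyes.grab_frame("side")
cv2.imwrite("pics/p2.png",cv2.resize(im[100:300,80:320],(600,500),interpolation=cv2.INTER_CUBIC)[:,:,::-1]); print(bot.observe()["tcp_pos"],bot.observe()["force"])
E
```

```text
time: 15.75
tcp_pos: [0.5839, 0.0149, 0.2238]
tool_rot: [-2.22, -2.222, 0.001]
force: [0.2, 0.4, -2.2]
opening: 0.0535
grip_force: 25.0
time: 17.12
tcp_pos: [0.6194, 0.0581, 0.1467]
tool_rot: [2.221, 2.222, 0.0]
force: [0.5, -0.1, -2.0]
opening: 0.053
grip_force: 25.0
[0.61948859 0.05810644 0.14693969] [ 0.04336421 -0.1577447  -1.43917131]
```

View pics/p2.png

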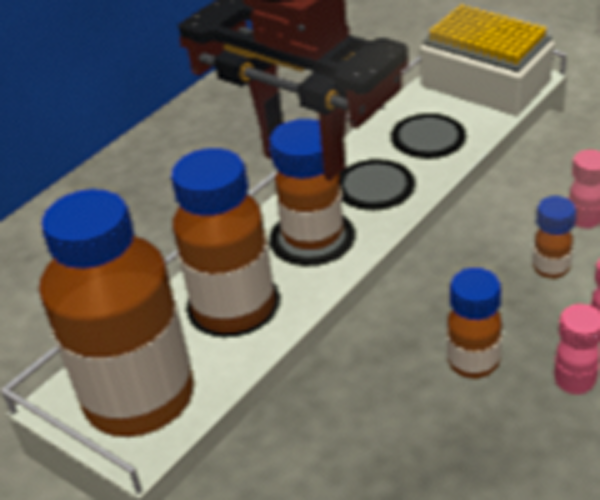

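250 mL is upright on pad 1, and the 100 mL hangs about 5 mm over pad 2, centred. I set it down, release it and back off.

```bash
python3 -m inch '[{"delta_pos":[0,0,0.2],"angular":[0,0,0]},{"delta_pos":[0,0,0.35],"angular":[0,0,0]},{"delta_pos":[0,0,0.45],"angular":[0,0,0]},{"delta_pos":[0,0,0.52],"angular":[0,0,0]},{"delta_pos":[0,0,0.52],"angular":[0,0,0]}]'
python3 -m inch '[{"delta_pos":[0,0,0],"angular":[0,0,0]},{"delta_pos":[0,0,0],"angular":[0,0,0]},{"delta_pos":[0,0,0],"angular":[0,0,0]},{"delta_pos":[0,0,0],"angular":[0,0,0]},{"delta_pos":[0,0,0],"angular":[0,0,0]},{"delta_pos":[0,0,0],"angular":[0,0,0]},{"delta_pos":[0,0,-2],"angular":[0,0,0]},{"delta_pos":[0,0,-6],"angular":[0,0,0]},{"delta_pos":[0,0,-10],"angular":[0,0,0]},{"delta_pos":[0,-4,-10],"angular":[0,0,0]},{"delta_pos":[0,-8,-10],"angular":[0,0,0]},{"delta_pos":[0,-11,-10],"angular":[0,0,0]}]' 7.5
python3 -m inch '[{"delta_pos":[0,0,0],"angular":[0,0,0]},{"delta_pos":[0,0,0],"angular":[0,0,0]}]'
python3 - <<'E'
from h import *
wrist()
s=bot.observe(); print(s["tcp_pos"]); move((.4425,.074,.077))
E
```

```text
time: 17.8
tcp_pos: [0.6194, 0.0581, 0.1418]
tool_rot: [2.221, 2.222, 0.0]
force: [-0.8, 0.8, 1.2]
opening: 0.0535
grip_force: 25.0
time: 19.3
tcp_pos: [0.5081, 0.0581, 0.243]
tool_rot: [2.221, 2.221, 0.002]
force: [0.5, 0.2, -0.1]
opening: 0.0753
grip_force: 0.0
time: 19.55
tcp_pos: [0.5108, 0.0582, 0.2427]
tool_rot: [2.22, 2.22, 0.003]
force: [0.6, -0.4, 0.4]
opening: 0.0748
grip_force: 0.0
cap 200 270 13.5 {0.074: [0.4371, -0.0613], 0.091: [0.4409, -0.0511], 0.105: [0.4441, -0.0427], 0.143: [0.4527, -0.0199]}
cap 379 196 29.8 {0.074: [0.6535, 0.0355], 0.091: [0.6458, 0.0406], 0.105: [0.6396, 0.0448], 0.143: [0.6225, 0.0561]}
cap 196 162 19.1 {0.074: [0.441, 0.0748], 0.091: [0.4447, 0.0778], 0.105: [0.4477, 0.0803], 0.143: [0.4558, 0.0869]}
cap 412 76 36.7 {0.074: [0.688, 0.1806], 0.091: [0.6786, 0.178], 0.105: [0.6708, 0.1758], 0.143: [0.6496, 0.1699]}
[0.5108342  0.05812628 0.24236237]
 [ 1.58 -6.87 16.52]
```

```bash
python3 -m inch '[{"delta_pos":[0.8,-3,0],"angular":[0,0,0]},{"delta_pos":[1.6,-6,0.5],"angular":[0,0,0]},{"delta_pos":[1.6,-6.6,3],"angular":[0,0,0]},{"delta_pos":[1.6,-6.6,7],"angular":[0,0,0]},{"delta_pos":[1.6,-6.6,10],"angular":[0,0,0]},{"delta_pos":[1.6,-6.6,12.5],"angular":[0,0,0]},{"delta_pos":[1.6,-6.6,14.5],"angular":[0,0,0]},{"delta_pos":[1.6,-6.6,15.8],"angular":[0,0,0]},{"delta_pos":[1.6,-6.6,16.4],"angular":[0,0,0]},{"delta_pos":[1.6,-6.6,16.6],"angular":[0,0,0]},{"delta_pos":[1.6,-6.6,16.6],"angular":[0,0,0]}]'
python3 -m inch '[{"delta_pos":[0,0,0],"angular":[0,0,0]},{"delta_pos":[0,0,0],"angular":[0,0,0]},{"delta_pos":[0,0,0],"angular":[0,0,0]},{"delta_pos":[0,0,0],"angular":[0,0,0]},{"delta_pos":[0,0,0],"angular":[0,0,0]},{"delta_pos":[0,0,0],"angular":[0,0,0]},{"delta_pos":[0,0,0],"angular":[0,0,0]},{"delta_pos":[0,0,0],"angular":[0,0,0]}]' 2.5 20
python3 -c "
from h import *
move((.611,-.035,.30))"
```

```text
time: 20.98
tcp_pos: [0.4437, 0.0741, 0.0759]
tool_rot: [2.221, 2.221, 0.001]
force: [0.6, -0.0, 0.0]
opening: 0.0749
grip_force: 0.0
time: 21.98
tcp_pos: [0.4434, 0.0741, 0.0756]
tool_rot: [2.221, 2.222, 0.0]
force: [-0.9, 0.1, 3.8]
opening: 0.0395
grip_force: 20.0
 [-10.91  16.77 -22.44]
```

```bash
python3 -m inch '[{"delta_pos":[0,0,-1],"angular":[0,0,0]},{"delta_pos":[0,0,-3.5],"angular":[0,0,0]},{"delta_pos":[0,0,-7],"angular":[0,0,0]},{"delta_pos":[-1,0,-10],"angular":[0,0,0]},{"delta_pos":[-4,0,-11.8],"angular":[0,0,0]},{"delta_pos":[-7.5,1.5,-12],"angular":[0,0,0]},{"delta_pos":[-10,4,-12],"angular":[0,0,0]},{"delta_pos":[-10.9,7.5,-12],"angular":[0,0,0]},{"delta_pos":[-10.9,11,-12],"angular":[0,0,0]},{"delta_pos":[-10.9,14,-12],"angular":[0,0,0]},{"delta_pos":[-10.9,16,-12],"angular":[0,0,0]},{"delta_pos":[-10.9,16.8,-12],"angular":[0,0,0]}]'
python3 -m inch '[{"delta_pos":[0,0,0.5],"angular":[0,0,0]},{"delta_pos":[0,0,2],"angular":[0,0,0]},{"delta_pos":[0,0,3.5],"angular":[0,0,0]},{"delta_pos":[0,0,4.6],"angular":[0,0,0]},{"delta_pos":[0,0,5.5],"angular":[0,0,0]},{"delta_pos":[0,0,6],"angular":[0,0,0]},{"delta_pos":[0,0,6.2],"angular":[0,0,0]},{"delta_pos":[0,0,6.2],"angular":[0,0,0]}]'
python3 - <<'E'
from h import *
im=eyes.grab_frame("side")
cv2.imwrite("pics/p3.png",cv2.resize(im[100:300,80:320],(600,500),interpolation=cv2.INTER_CUBIC)[:,:,::-1]); print(bot.observe()["tcp_pos"],bot.observe()["force"])
E
```

```text
time: 23.48
tcp_pos: [0.6119, -0.035, 0.1955]
tool_rot: [-2.221, -2.222, 0.0]
force: [-1.1, 0.0, -1.6]
opening: 0.0396
grip_force: 20.0
time: 24.48
tcp_pos: [0.6115, -0.0349, 0.1336]
tool_rot: [2.221, 2.221, 0.0]
force: [-0.8, -0.1, -1.7]
opening: 0.0391
grip_force: 20.0
[ 0.61156504 -0.03496423  0.13379949] [ 0.36981304  0.43951484 -0.84426402]
```

View pics/p3.png

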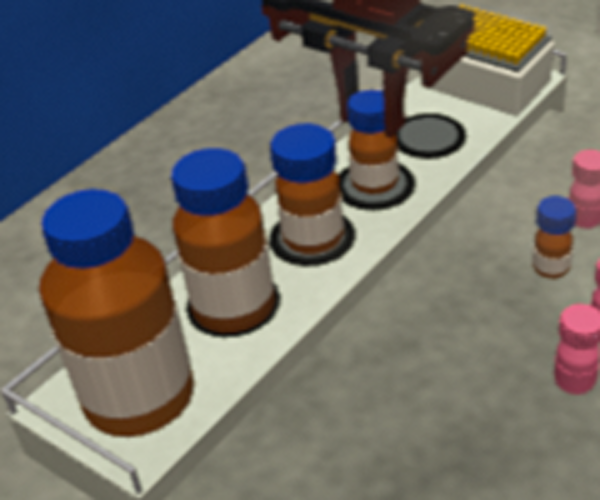

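50 mL hangs 5 mm over pad 3, centred, and the 100 mL stands upright. I set this one down and go to the 25 mL.

```bash
python3 -m inch '[{"delta_pos":[0,0,0.2],"angular":[0,0,0]},{"delta_pos":[0,0,0.35],"angular":[0,0,0]},{"delta_pos":[0,0,0.45],"angular":[0,0,0]},{"delta_pos":[0,0,0.52],"angular":[0,0,0]},{"delta_pos":[0,0,0.52],"angular":[0,0,0]}]'
python3 -m inch '[{"delta_pos":[0,0,0],"angular":[0,0,0]},{"delta_pos":[0,0,0],"angular":[0,0,0]},{"delta_pos":[0,0,0],"angular":[0,0,0]},{"delta_pos":[0,0,0],"angular":[0,0,0]},{"delta_pos":[0,0,0],"angular":[0,0,0]},{"delta_pos":[0,0,0],"angular":[0,0,0]},{"delta_pos":[0,0,-2],"angular":[0,0,0]},{"delta_pos":[0,0,-6],"angular":[0,0,0]},{"delta_pos":[0,0,-10],"angular":[0,0,0]},{"delta_pos":[-1,-4,-10],"angular":[0,0,0]},{"delta_pos":[-2,-8,-10],"angular":[0,0,0]},{"delta_pos":[-2.9,-11,-10],"angular":[0,0,0]}]' 6.2
python3 -m inch '[{"delta_pos":[0,0,0],"angular":[0,0,0]},{"delta_pos":[0,0,0],"angular":[0,0,0]},{"delta_pos":[0,0,0],"angular":[0,0,0]}]'
python3 - <<'E'
from h import *
wrist()
s=bot.observe(); print(s["tcp_pos"]); move((.435,-.0635,.062))
E
```

```text
time: 25.15
tcp_pos: [0.6113, -0.035, 0.1286]
tool_rot: [2.221, 2.222, 0.0]
force: [-2.1, 0.0, 3.6]
opening: 0.0395
grip_force: 20.0
time: 26.65
tcp_pos: [0.5001, -0.0642, 0.2298]
tool_rot: [2.22, 2.221, 0.001]
force: [0.7, 0.1, 0.0]
opening: 0.062
grip_force: 0.0
time: 27.02
tcp_pos: [0.5026, -0.0638, 0.2287]
tool_rot: [2.22, 2.221, 0.001]
force: [-0.2, 0.2, 0.5]
opening: 0.0619
grip_force: 0.0
cap 511 228 31.5 {0.074: [0.8837, -0.1355], 0.091: [0.8625, -0.1275], 0.105: [0.845, -0.1209], 0.143: [0.7976, -0.1029]}
cap 198 179 15.6 {0.074: [0.4365, -0.0626], 0.091: [0.4401, -0.0586], 0.105: [0.4431, -0.0553], 0.143: [0.4512, -0.0464]}
cap 382 162 23.1 {0.074: [0.6378, -0.043], 0.091: [0.6303, -0.0401], 0.105: [0.6241, -0.0378], 0.143: [0.6072, -0.0313]}
cap 400 60 33.6 {0.074: [0.6559, 0.0725], 0.091: [0.6474, 0.069], 0.105: [0.6403, 0.0661], 0.143: [0.6212, 0.0582]}
pad? 361 154 [64. 85.] [ 0.6202 -0.0375]
[ 0.5024001  -0.06377885  0.22845826]
 [ 0.03 -6.75 16.64]
```

```bash
python3 -m inch '[{"delta_pos":[0,-3,0],"angular":[0,0,0]},{"delta_pos":[0,-6,0.5],"angular":[0,0,0]},{"delta_pos":[0,-6.6,3],"angular":[0,0,0]},{"delta_pos":[0,-6.6,7],"angular":[0,0,0]},{"delta_pos":[0,-6.6,10],"angular":[0,0,0]},{"delta_pos":[0,-6.6,12.5],"angular":[0,0,0]},{"delta_pos":[0,-6.6,14.5],"angular":[0,0,0]},{"delta_pos":[0,-6.6,15.8],"angular":[0,0,0]},{"delta_pos":[0,-6.6,16.4],"angular":[0,0,0]},{"delta_pos":[0,-6.6,16.6],"angular":[0,0,0]},{"delta_pos":[0,-6.6,16.6],"angular":[0,0,0]}]'
python3 -m inch '[{"delta_pos":[0,0,0],"angular":[0,0,0]},{"delta_pos":[0,0,0],"angular":[0,0,0]},{"delta_pos":[0,0,0],"angular":[0,0,0]},{"delta_pos":[0,0,0],"angular":[0,0,0]},{"delta_pos":[0,0,0],"angular":[0,0,0]},{"delta_pos":[0,0,0],"angular":[0,0,0]},{"delta_pos":[0,0,0],"angular":[0,0,0]},{"delta_pos":[0,0,0],"angular":[0,0,0]}]' 2 15
python3 -c "
from h import *
move((.6075,-.130,.30))"
```

```text
time: 28.45
tcp_pos: [0.4357, -0.064, 0.0626]
tool_rot: [2.221, 2.221, 0.001]
force: [-0.1, -1.1, -0.3]
opening: 0.0618
grip_force: 0.0
time: 29.45
tcp_pos: [0.4355, -0.064, 0.0624]
tool_rot: [2.221, 2.221, 0.0]
force: [0.5, -0.7, 5.8]
opening: 0.0332
grip_force: 15.0
 [ -6.61  17.21 -23.75]
```

```bash
python3 -m inch '[{"delta_pos":[0,0,-1],"angular":[0,0,0]},{"delta_pos":[0,0,-3.5],"angular":[0,0,0]},{"delta_pos":[0,0,-7],"angular":[0,0,0]},{"delta_pos":[-1,0,-10],"angular":[0,0,0]},{"delta_pos":[-3.5,0.5,-11.8],"angular":[0,0,0]},{"delta_pos":[-5.8,2,-12],"angular":[0,0,0]},{"delta_pos":[-6.6,5,-12],"angular":[0,0,0]},{"delta_pos":[-6.6,8,-12],"angular":[0,0,0]},{"delta_pos":[-6.6,11.5,-12],"angular":[0,0,0]},{"delta_pos":[-6.6,14.5,-12],"angular":[0,0,0]},{"delta_pos":[-6.6,16.5,-12],"angular":[0,0,0]},{"delta_pos":[-6.6,17.2,-12],"angular":[0,0,0]}]'
python3 -m inch '[{"delta_pos":[0,0,0.5],"angular":[0,0,0]},{"delta_pos":[0,0,2],"angular":[0,0,0]},{"delta_pos":[0,0,3.5],"angular":[0,0,0]},{"delta_pos":[0,0,4.6],"angular":[0,0,0]},{"delta_pos":[0,0,5.5],"angular":[0,0,0]},{"delta_pos":[0,0,6],"angular":[0,0,0]},{"delta_pos":[0,0,6.2],"angular":[0,0,0]},{"delta_pos":[0,0,6.2],"angular":[0,0,0]}]'
python3 - <<'E'
from h import *
im=eyes.grab_frame("side")
cv2.imwrite("pics/p4.png",cv2.resize(im[80:280,80:320],(600,500),interpolation=cv2.INTER_CUBIC)[:,:,::-1]); print(bot.observe()["tcp_pos"],bot.observe()["force"])
E
```

```text
time: 30.95
tcp_pos: [0.6079, -0.1298, 0.1823]
tool_rot: [-2.221, -2.222, 0.0]
force: [0.1, 0.2, -0.3]
opening: 0.0336
grip_force: 15.0
time: 31.95
tcp_pos: [0.6075, -0.13, 0.1204]
tool_rot: [2.221, 2.221, 0.0]
force: [0.4, 0.2, 0.1]
opening: 0.0333
grip_force: 15.0
[ 0.60755626 -0.12997609  0.12057989] [ 0.02078311  0.46477295 -0.26939274]
```

View pics/p4.png

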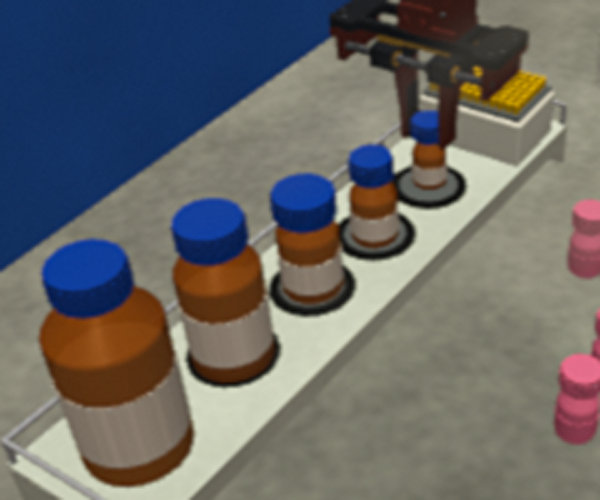

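25 mL hangs upright just above pad 4. I set it down, release it and withdraw clear of the row.

```bash
python3 -m inch '[{"delta_pos":[0,0,0.2],"angular":[0,0,0]},{"delta_pos":[0,0,0.35],"angular":[0,0,0]},{"delta_pos":[0,0,0.45],"angular":[0,0,0]},{"delta_pos":[0,0,0.52],"angular":[0,0,0]},{"delta_pos":[0,0,0.52],"angular":[0,0,0]}]'
python3 -m inch '[{"delta_pos":[0,0,0],"angular":[0,0,0]},{"delta_pos":[0,0,0],"angular":[0,0,0]},{"delta_pos":[0,0,0],"angular":[0,0,0]},{"delta_pos":[0,0,0],"angular":[0,0,0]},{"delta_pos":[0,0,0],"angular":[0,0,0]},{"delta_pos":[0,0,0],"angular":[0,0,0]},{"delta_pos":[0,0,-2],"angular":[0,0,0]},{"delta_pos":[0,0,-6],"angular":[0,0,0]},{"delta_pos":[0,0,-11],"angular":[0,0,0]},{"delta_pos":[0,0,-16],"angular":[0,0,0]},{"delta_pos":[-4,-4,-18],"angular":[0,0,0]},{"delta_pos":[-8,-8,-18],"angular":[0,0,0]}]' 5.6
python3 -m inch '[{"delta_pos":[-5,-3,0],"angular":[0,0,0]},{"delta_pos":[-10,-6,0],"angular":[0,0,0]},{"delta_pos":[-15,-9,0],"angular":[0,0,0]},{"delta_pos":[-20,-11,0],"angular":[0,0,0]},{"delta_pos":[-24,-12,0],"angular":[0,0,0]},{"delta_pos":[-24,-12,0],"angular":[0,0,0]},{"delta_pos":[-24,-12,0],"angular":[0,0,0]}]'
python3 - <<'E'
from h import *
a=[]
for n in("top","side"):
    im=eyes.grab_frame(n); p=eyes.camera_params(n); a.append(im)
    for k in blobs(im,"blue")[0]:
        (u,v),r=cv2.minEnclosingCircle(k)
        if r<30: print(n,round(u),round(v),[np.round(on(p,u,v,z-(0 if n=="top" else .01)),4).tolist() for z in(.127,.144,.158,.196)])
cv2.imwrite("pics/end.png",np.hstack([cv2.resize(a[0][90:300,90:410],(400,262)),cv2.resize(a[1][80:300,80:416],(400,262))])[:,:,::-1])
E
```

```text
time: 32.62
tcp_pos: [0.6074, -0.13, 0.1155]
tool_rot: [2.221, 2.222, 0.0]
force: [-1.1, 0.0, 4.5]
opening: 0.0334
grip_force: 15.0
time: 34.12
tcp_pos: [0.5278, -0.2109, 0.299]
tool_rot: [2.215, 2.219, 0.003]
force: [0.8, -0.8, 0.0]
opening: 0.0562
grip_force: 0.0
time: 35.0
tcp_pos: [0.4074, -0.4494, 0.2958]
tool_rot: [2.221, 2.221, 0.001]
force: [-0.1, 0.4, 0.6]
opening: 0.0561
grip_force: 0.0
top 316 150 [[0.6062, -0.1321], [0.6013, -0.1294], [0.5973, -0.1272], [0.5864, -0.1213]]
top 272 148 [[0.6148, -0.0356], [0.6098, -0.0347], [0.6056, -0.034], [0.5943, -0.032]]
top 227 142 [[0.6295, 0.0599], [0.6242, 0.059], [0.6198, 0.0583], [0.608, 0.0564]]
top 175 136 [[0.6465, 0.1716], [0.6409, 0.1687], [0.6363, 0.1663], [0.6237, 0.1598]]
top 110 126 [[0.672, 0.3116], [0.6659, 0.3062], [0.6608, 0.3017], [0.6472, 0.2894]]
side 114 187 [[0.748, 0.1921], [0.7295, 0.205], [0.7143, 0.2157], [0.6729, 0.2447]]
side 163 169 [[0.6989, 0.0931], [0.682, 0.1093], [0.6681, 0.1226], [0.6302, 0.1587]]
side 201 158 [[0.6505, 0.0186], [0.6352, 0.0372], [0.6225, 0.0525], [0.5882, 0.0941]]
side 228 143 [[0.6305, -0.0626], [0.6158, -0.0414], [0.6037, -0.0239], [0.5709, 0.0236]]
side 251 130 [[0.6117, -0.1398], [0.5976, -0.1161], [0.586, -0.0965], [0.5545, -0.0435]]
side 9 114 [[1.2193, 0.1049], [1.1855, 0.1206], [1.1576, 0.1337], [1.082, 0.1689]]
side 84 10 [[1.7622, -0.6401], [1.7108, -0.6001], [1.6685, -0.5672], [1.5535, -0.4778]]
```

View pics/end.png

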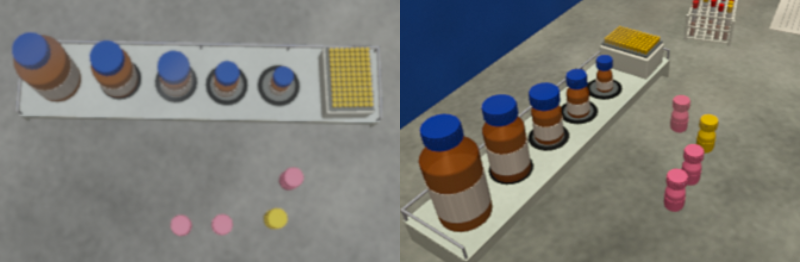

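All four stand upright within about 3 mm of their pad centres, and the big bottle and tip box haven't moved. I'm handing it in.

```bash
python3 -c "
from bench import bot
print(bot.sign_off())"
```

```text
the job is handed in; nothing more can be done
None
```

The job is handed in at about 35 s of the 122 s: the 250, 100, 50 and 25 mL bottles stand upright on their pads in order from the big bottle to the tip box, each within about 3 mm of its pad's centre by the cameras; the hand-in gave no verdict.

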